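Balance a loose track wheel in its rail carrier and seat it on the V saddle

ROBOT

A 6-joint arm with a two-finger parallel gripper is mounted at the origin on the work surface. World frame = base frame: x ahead of the robot, y to its left, z up, the work surface at z = 0. Lengths are in m, angles in degrees, forces in N, time in s.
With the tool pointing down it reaches from about 0.35 to 0.925 m from the base axis. Payload 6.4 kg.
Tool frame: the origin (TCP) lies at the very end of the fingers, on their centre line; the grasp point (between the pads) lies 19 mm behind it (ctrl.grip_depth is the z of the grasp point in the tool frame, in m); z points along the fingers, y is the line along which they close (so a half turn about z gives the same grasp; the last joint's range is limited). The gripper opens to 85 mm and grips with 20 to 120 N. Pads are 22 mm wide; open, the fingers measure 114 mm over their backs; the gripper's body (76 mm by 85 mm) begins 54 mm behind the grasp point. The pads swing forward as they close: fully open they stand 13 mm farther back than shut.
Start: joints at [61.473, 14.043, 89.255, -0, 76.702, -9.975], TCP at [0.207, 0.616, 0.231] pointing down, gripper open.
Joint ranges: [-179.41, 179.41], [-58.25, 129.5], [7.25, 145.43], [-54.29, 234.29], [11.92, 165.04], [-157.13, 157.13]. Speed limits (degrees/s): [147.25, 147.25, 180, 180, 180, 180].

INTERFACE

Orientations are given as [roll, pitch, yaw] about the fixed x, y, z axes, in that order (R = Rz(yaw) Ry(pitch) Rx(roll)).
In Python, from rig import ctrl gives the robot as it stands.
- The arm moves only by the tool step_arm, never from a script. Its argument "motion" is a list of rows, each an object of numbers: "x", "y", "z": the shift along the tool's x, y, z in m; "spin": the turn about the tool's z in rad. A call has 1 to 10 rows; each row is the pose to reach, as a shift and turn from the pose commanded when the call began, along the tool's axes at that moment; what a row does not reach only later rows make up. A row lasts 1/10 s, in which the tool goes at most 50 mm and 8.59 degrees, less where a joint would pass 70% of its speed; a pose out of reach is approached as far as the arm can. A call with a gripper value outside its range is refused whole. "fingers" is the finger opening in m, from 0 to 0.0854, set as the call begins (left out, the last holds). The fingers move at their own pace and stop on an object; "force" is the grip in N (left out, the last holds). Time passes only in rows, so rows that repeat a pose let the fingers close. It gives the time, the measured TCP pose, the force, the opening and the grip force at its end, in the units of the state.
- ctrl.get_state(): the state, without advancing time (a new reading comes with each control period).
- ctrl.get_image(name): name is "scene" or "top" or "wrist"; returns (picture, depth): 420x560x3 uint8, red, green, blue; 420x560 float32, m along the optical axis (not along the pixel's ray), 0 where there is no reading.
- ctrl.calibration(name): a dict with "fx", "fy", "cx", "cy" (pixels), "extrinsics" (4x4, takes a point from world to camera coordinates). Camera axes: x right, y up, looking along -z (the intrinsics and any distortion apply to the point x, -y, -z); pixel columns grow to the right and rows downward; lengths in m; the calibration is good to about 2 mm. A picture is of the moment at which its call begins: read the wrist's pose just before it. calibration takes no time and is no camera call; for the wrist camera it gives the pose at the moment of the call.
- ctrl.hand_in(): hands the job in; it is judged then, once.
Trained networks look in the newest picture that a camera, given by its name, has taken for a name from the list of things; names that differ only in an ending like _2 or _b are one class to them, and where a whole thing is asked for, a point or a joint stands for the part that bears it (a point fixed in the world has none). Each returns a list of dicts, best first, with "p" (0 to 1); they miss things now and then, are a little off and sometimes report something else, mostly with a low value. They report only what shows in the picture. A call takes as long as a camera call. They do not tell look-alikes from the thing itself.
- ctrl.boxes_of(camera, label): "location" ([x, y, z] in m, in the coordinates of the camera as it stood for that picture, good to about 4 mm: the middle of the surface that is visible of it).
- ctrl.trace(camera, label): "mask" (420x560 bool, what is visible of it).
The state is a dict: "time": time; "joint_pos": joint angles; "qd": joint speeds; "joint_torque": joint torques, N m; "position": TCP position; "orientation": TCP orientation; "wrist_force": force on the tool from outside, world axes, zero at the start; "wrist_torque": the same for the moment, N m; "grip_width": finger opening in m; "grasp_force": force on a finger pad.
Only numpy, scipy, OpenCV 4.12 (cv2) and the standard library are available. Lean on these libraries where they do the work, as an engineer would, in place of code of your own. Each camera call takes 0.05 s, during which the arm holds its last target. There are 200 camera calls.

TASK

Lift the wheel carrier by the grip on its arch, keep it clear of the bench, and by tilting it roll the loose wheel from the end plate to the middle, under the arch, and keep it there for at least four seconds in a row, without letting it run on to the opposite end plate or touching it with the fingers. Then, with the wheel still under the arch, lower the carrier astride the V saddle so that the saddle lifts the wheel off the rails and cradles it without a hard drop, leave the carrier standing flat on the bench and let go. Leave the jar and the hammer where they are.

Things in the scene. Friction and masses are not known exactly. Their poses are not given: they have to be found in the camera images.
- carrier: Dark steel carrier, 0.5 kg, 256 mm long (its y), 152 wide (x), 208 high. Origin: centre of underside, z up. Two rails along y at x = +-30 to +-46 mm, crowned upwards (radius 0.8 m, top 60 mm up in the middle), open below and between. End plates at y = +-124 mm (8 thick, 105 high) are feet and stops. Arch over the middle: 24 mm wide along y, legs at x = +-71 mm, beam 150 to 162 mm up.
- grip (a point): Point on the carrier's z axis, 188 mm above its origin, in the black grip block on the arch (44 mm along the carrier's x, 30 mm along its y, 162 to 208 mm up). Taken from above, best with the fingers closing along the carrier's y, across the 30 mm. Axes as the carrier's.
- rail_mid (a point): Carrier's middle, 88 mm above its origin: the wheel's centre when under the arch. Axes as the carrier's. With y the wheel's offset along the carrier's y and q the carrier's tilt about its own x (rad), the wheel accelerates at about 4.8*(y/0.8 - q) m/s2, less a rolling resistance worth about 0.02 rad; level and beyond some 20 mm off the middle it runs away to an end.
- wheel: Loose track wheel, 0.35 kg (0.25 to 0.45): white nylon disc 90 mm diameter, 50 wide, on a steel hub 56 mm diameter, 108 long. Origin at its centre, x along the hub, other axes turn as it rolls. Hub ends roll on the rails; the disc hangs between them with 5 mm play each side. Starts at rest against the end plate at the carrier's +y, 75 mm from the middle.
- saddle: Steel V saddle fixed to the bench. Origin: centre of underside; 40 mm wide (its x), 100 long (y), 64 high. V line along x at y = 0, 46 mm up; flanks rise at 25 degrees to y = +-38 mm. It fits between the rails (60 mm clear) when the carrier's y lies along the saddle's y, either way round. It stays put.
- vee (a point): Where the seated wheel's centre comes to rest: 96 mm above the saddle's origin, which is 8 mm higher than the rails carry it in their middle when the carrier stands on the bench. Axes as the saddle's.
- jar: Amber glass jar with steel lid, 64 mm diameter, 70 mm high, a bystander. Origin: centre of underside.
- hammer: Hammer lying flat along the bench between the two places, under 45 mm high, a bystander. Origin near its middle.
Not all that is in view belongs to the job. Leave any red or turquoise look-alike of the saddle alone.

How it is judged (in metres and radians):
On the way:
1. the carrier is in the air (25 mm or more) with the wheel on its rails within 25 mm of the middle, for 4 s without a break (height (world z) of carrier above 0.025 m and y of wheel in the frame of carrier between -0.025 and 0.025 m and z of wheel in the frame of carrier between 0.084 and 0.091 m), for 4 s.
At the end, for the whole second after the job is handed in: Wheel at rest in the saddle's V, off the rails (within 10 mm of the V line, 18 mm of its centre, centre 92.5 to 102 mm up) and within 45 mm of the carrier's middle; carrier standing on the bench (underside under 6 mm up, tilt under 0.04 rad), at rest, released (horizontal distance between wheel and saddle below 0.018 m and y of wheel in the frame of saddle between -0.01 and 0.01 m and z of wheel in the frame of saddle between 0.0925 and 0.102 m and y of wheel in the frame of carrier between -0.045 and 0.045 m and height (world z) of carrier below 0.006 m and angle between carrier's own z axis and vertical below 0.04 rad and linear speed of each of wheel, carrier below 0.02 m/s); the robot touches nothing.
It fails at once if the wheel runs on to the opposite end plate (at the carrier's -y) (y of wheel in the frame of carrier below -0.071 m).
It fails at once if the fingers touch the wheel (contact force between the fingers and wheel above 0.5 N).
It fails at once if the wheel falls off the carrier (height (world z) of wheel below 0.06 m).
It fails at once if the wheel drops hard on the saddle (over 25 N) (contact force between wheel and saddle above 25 N).
It fails at once if a bystander is moved by more than 20 mm (distance of any of jar, hammer from where it was at the start of the episode above 0.02 m).
It also fails if it takes over 64 s, if anything falls off the work surface, if the arm or the gripper's body presses on something with over 40 N, if the wrist force passes 120 N, or if a joint passes its speed limit or range.

## Working session

There is one attempt and no reset: what is moved stays moved. The work goes in short steps, Python scripts to look and compute and a tool call to move; the robot and the scene stay as the last step left them, time stands still between calls to the robot, and variables do not carry over. Pictures are saved under pics/ and viewed, at most 10 in all, crops included, and the job is handed in when it is done.

Besides the shell and the picture viewer there is one more tool, called in YAML: its name, and indented under it one key for each argument. step_arm: Moves the arm, as the interface text tells. Its arguments: {"type":"object","properties":{"motion":{"type":"array"},"fingers":{"type":"number"},"force":{"type":"number"}},"required":["motion"]}

```bash
ls; mkdir -p pics; cat > h.py <<'E'
import numpy as np, cv2
from rig import ctrl
def world(cam,p):
    E=np.array(ctrl.calibration(cam)["extrinsics"]); return (np.linalg.inv(E)@np.r_[p,1])[:3]
def cloud(cam,D):
    c=ctrl.calibration(cam); E=np.linalg.inv(np.array(c["extrinsics"]))
    v,u=np.mgrid[0:420,0:560]
    P=np.stack([(u-c["cx"])/c["fx"]*D,-(v-c["cy"])/c["fy"]*D,-D,np.ones_like(D)],-1)
    return (P@E.T)[...,:3]
def save(n,im): cv2.imwrite("pics/"+n,im[...,::-1])
E
python3 - <<'E'
from h import *
for c in ["top","scene"]:
    im,D=ctrl.get_image(c); save(c+"0.png",im); np.save(c+"0.npy",D)
    cal=ctrl.calibration(c);print(c,{k:v for k,v in cal.items() if k!="extrinsics"})
    for l in ["carrier","wheel","saddle","jar","hammer","grip"]:
        print(l,[(round(b["p"],2),world(c,b["location"]).round(3)) for b in ctrl.boxes_of(c,l)])
print(ctrl.get_state())
E
```

```text
pics
top {'fx': 517.770305799887, 'fy': 517.770305799887, 'cx': 270.72948287610365, 'cy': 208.02444448735432}
carrier [(0.68, array([ 0.512, -0.246,  0.082]))]
wheel [(0.66, array([ 0.508, -0.162,  0.11 ]))]
saddle [(0.98, array([0.72 , 0.337, 0.05 ])), (0.96, array([0.559, 0.289, 0.055])), (0.61, array([0.408, 0.322, 0.054]))]
jar [(0.74, array([ 0.701, -0.023,  0.068])), (0.55, array([ 0.504, -0.163,  0.109]))]
hammer [(0.83, array([0.511, 0.014, 0.027]))]
grip [(0.67, array([ 0.508, -0.242,  0.079]))]
scene {'fx': 444.8861102483714, 'fy': 444.8861102483714, 'cx': 276.5520072766035, 'cy': 210.14508916475572}
carrier [(0.61, array([ 0.535, -0.24 ,  0.07 ]))]
wheel [(0.81, array([ 0.537, -0.161,  0.114])), (0.46, array([ 0.536, -0.24 ,  0.074]))]
saddle [(0.77, array([0.728, 0.339, 0.049])), (0.72, array([0.419, 0.327, 0.047]))]
jar [(0.95, array([ 0.723, -0.025,  0.077]))]
hammer [(0.58, array([0.551, 0.013, 0.024]))]
grip [(0.83, array([ 0.536, -0.234,  0.074]))]
{'time': 0.7, 'joint_pos': array([ 6.14723596e+01,  1.40424936e+01,  8.92541941e+01,  4.59602177e-04,
        7.67018497e+01, -9.97468149e+00]), 'qd': array([ 0.05147197,  0.04742133, -0.02962329, -0.06586866, -0.09415627,
        0.0149327 ]), 'joint_torque': array([ 3.62805959e-04, -4.29414833e+01, -3.26355636e+01, -1.94033746e-04,
        4.49130148e-04,  2.67954158e-05]), 'position': array([0.2068147 , 0.61624233, 0.2313091 ]), 'orientation': array([ 1.79998482e+02, -1.87195201e-04,  1.61446935e+02]), 'wrist_force': array([ 0.278736  , -0.73101566,  0.55530954]), 'wrist_torque': array([ 0.06618598,  0.03451351, -0.02621184]), 'grasp_force': 0.0, 'grip_width': 0.08574090991313386}
```

View pics/top0.png

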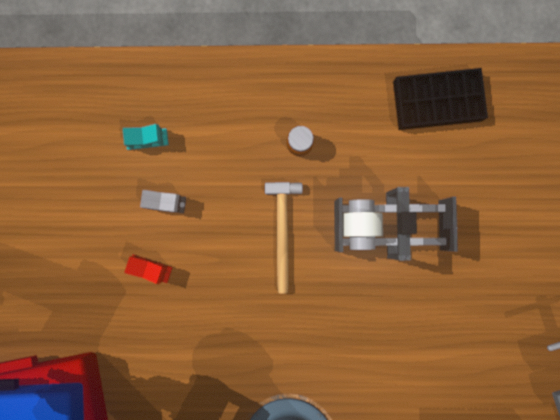

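View pics/scene0.png

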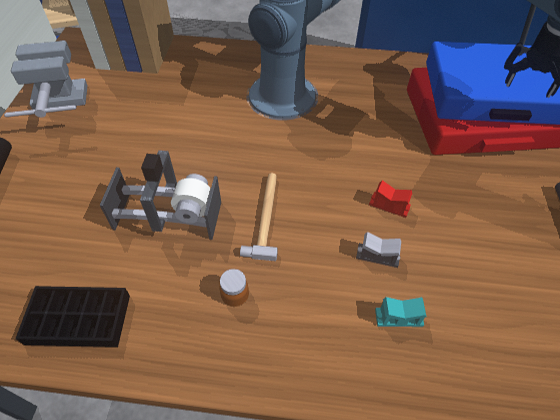

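Candidates for the saddle in the top view are grey (163,201), red (147,268) and turquoise (145,136). The grey steel one fits, since red and turquoise are the named look-alikes. The carrier is at about (400,225) with the wheel at its left (+y) end, the jar is at (300,138) and the hammer at (283,237). Next I'll measure poses and make the confirming crop.

```bash
python3 - <<'E'
from h import *
def rect(P):
    c,s,a=cv2.minAreaRect(P[:,:2].astype(np.float32)*1000); return np.round(c,1),np.round(s,1),round(a,1)
top=cv2.imread("pics/top0.png")
for c in ["top","scene"]:
    D=np.load(c+"0.npy"); W=cloud(c,D); ok=D>0
    car=ok&(abs(W[...,0]-.51)<.14)&(abs(W[...,1]+.24)<.2)
    for n,a,b in [("grip",.195,.225),("plates",.098,.112),("beam",.145,.167)]:
        m=car&(W[...,2]>a)&(W[...,2]<b); P=W[m]; print(c,n,len(P),P.mean(0).round(4),rect(P),P.min(0).round(3),P.max(0).round(3))
    s=ok&(abs(W[...,0]-.56)<.05)&(abs(W[...,1]-.289)<.09)&(W[...,2]>.01); P=W[s]
    print(c,"sad",len(P),P.mean(0).round(4),rect(P[P[:,2]>.04]),P[:,2].max())
    # edge ridges
    print(c,"table z",np.median(W[ok&(abs(W[...,0]-.6)<.02)&(abs(W[...,1]-.1)<.03)][:,2]))
im=cv2.resize(top[100:300,80:330],(750,600),interpolation=cv2.INTER_CUBIC); cv2.imwrite("pics/crop.png",im)
E
```

```text
top grip 367 [ 0.5094 -0.2367  0.2071] (array([ 509.1, -238.1]), array([31.4, 43.8]), 89.9) [ 0.487 -0.254  0.195] [ 0.531 -0.222  0.213]
top plates 1056 [ 0.5083 -0.1974  0.1057] (array([ 509.5, -238.1]), array([150.6, 256.8]), 0.3) [ 0.434 -0.367  0.098] [ 0.585 -0.11   0.112]
top beam 655 [ 0.5078 -0.2366  0.161 ] (array([ 509.4, -236.9]), array([151.9,  26.6]), 0.5) [ 0.433 -0.251  0.145] [ 0.585 -0.224  0.167]
top sad 729 [0.5642 0.2929 0.0514] (array([565.1, 297.4]), array([86.8, 39.9]), 82.3) 0.06934989241113376
top table z 4.157202461496645e-05
scene grip 274 [ 0.5155 -0.2366  0.2061] (array([ 511.8, -238.3]), array([46.5, 31.5]), 1.8) [ 0.489 -0.254  0.195] [ 0.535 -0.222  0.212]
scene plates 872 [ 0.5226 -0.1985  0.1053] (array([ 511.2, -239. ]), array([155.8, 257.6]), 0.4) [ 0.433 -0.368  0.098] [ 0.589 -0.11   0.112]
scene beam 469 [ 0.5305 -0.2353  0.1597] (array([ 511.8, -237.4]), array([154.2,  28.4]), 0.2) [ 0.435 -0.252  0.145] [ 0.589 -0.223  0.167]
scene sad 940 [0.5732 0.295  0.0442] (array([567.9, 296.8]), array([86.5, 43.9]), 82.9) 0.06674645556486569
scene table z 0.0003697462989832312
```

View pics/crop.png

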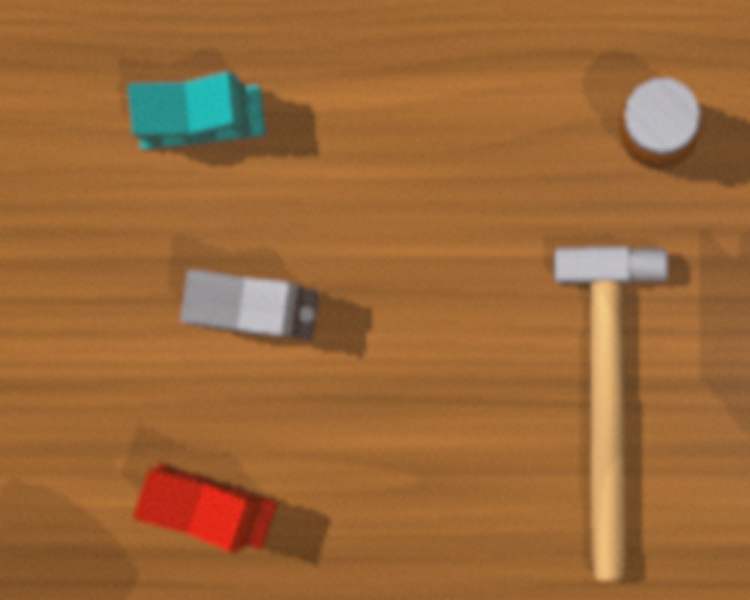

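The crop confirms the grey steel saddle at (245,303). Red (205,508) and turquoise (195,110) are the look-alikes to leave alone. Next I'll fit the V.

```bash
python3 - <<'E'
from h import *
from scipy.optimize import least_squares
for c in ["top","scene"]:
    D=np.load(c+"0.npy"); W=cloud(c,D)
    P=W[(D>0)&(abs(W[...,0]-.566)<.04)&(abs(W[...,1]-.296)<.06)&(W[...,2]>.042)]
    def f(p):
        th=p[2]; d=P[:,:2]-p[:2]; y=-np.sin(th)*d[:,0]+np.cos(th)*d[:,1]
        return np.where(abs(y)<.036,.046+p[3]+abs(y)*np.tan(np.radians(25))-P[:,2],0.004)
    r=least_squares(f,[.566,.296,-.13,0],loss="soft_l1",f_scale=.002,x_scale=[.01,.01,.1,.01],diff_step=1e-3)
    th=r.x[2]; u=np.array([np.cos(th),np.sin(th)]); v=np.array([-np.sin(th),np.cos(th)])
    xs=P[:,:2]@u; ys=P[:,:2]@v; m=(abs(ys-r.x[:2]@v)<.036)
    xc=(np.percentile(xs[m],1)+np.percentile(xs[m],99))/2; 
    print(c,r.x.round(4),np.degrees(th).round(1),"centre",(xc*u+(r.x[:2]@v)*v).round(4),np.ptp(np.percentile(xs[m],[1,99])),np.median(abs(r.fun)))
    m,cc=(lambda t:(t[0]["mask"],0))(ctrl.trace("top","jar")) if 0 else (0,0)
E
```

```text
top [ 5.741e-01  2.963e-01 -1.157e-01  2.000e-04] -6.6 centre [0.565  0.2974] 0.039526676599655586 0.002011041651854825
scene [ 5.659e-01  2.968e-01 -1.369e-01  5.000e-04] -7.8 centre [0.5676 0.2966] 0.04137756838123008 0.0015986036852487367
```

step_arm:
  motion:
    - {"spin": 0}
    - {"x": -0.08,"y": 0,"z": -0.03,"spin": 0}

```text
validation failed for argument at $.mo...
```

step_arm:
  motion:
    - {"x": 0,"y": 0,"z": -0.05,"spin": 0}
    - {"x": -0.559,"y": -0.713,"z": -0.07,"spin": -0.329}
    - {"x": -0.559,"y": -0.713,"z": -0.07,"spin": -0.329}
    - {"x": -0.559,"y": -0.713,"z": -0.07,"spin": -0.329}
    - {"x": -0.559,"y": -0.713,"z": -0.07,"spin": -0.329}
    - {"x": -0.559,"y": -0.713,"z": -0.07,"spin": -0.329}
    - {"x": -0.559,"y": -0.713,"z": -0.07,"spin": -0.329}
    - {"x": -0.559,"y": -0.713,"z": -0.07,"spin": -0.329}
    - {"x": -0.559,"y": -0.713,"z": -0.07,"spin": -0.329}
    - {"x": -0.559,"y": -0.713,"z": -0.07,"spin": -0.329}
  fingers: 0.085
  force: 100

```text
time: 1.7
position: [0.3575, 0.1905, 0.2916]
orientation: [180.0, 0.1, -179.7]
wrist_force: [1.7, 0.4, 0.1]
grip_width: 0.0851
grasp_force: 0.0
```

step_arm:
  motion:
    - {"x": -0.15,"y": -0.429,"z": -0.01,"spin": 0}
    - {"x": -0.15,"y": -0.429,"z": -0.01,"spin": 0}
    - {"x": -0.15,"y": -0.429,"z": -0.01,"spin": 0}
    - {"x": -0.15,"y": -0.429,"z": -0.01,"spin": 0}
    - {"x": -0.15,"y": -0.429,"z": -0.01,"spin": 0}
    - {"x": -0.15,"y": -0.429,"z": -0.01,"spin": 0}
    - {"x": -0.15,"y": -0.429,"z": -0.01,"spin": 0}
    - {"x": -0.15,"y": -0.429,"z": -0.01,"spin": 0}
    - {"x": -0.15,"y": -0.429,"z": -0.01,"spin": 0}
    - {"x": -0.15,"y": -0.429,"z": -0.01,"spin": 0}

```text
time: 2.7
position: [0.5101, -0.2405, 0.3006]
orientation: [-180.0, -0.0, -180.0]
wrist_force: [0.2, -0.0, -0.3]
grip_width: 0.085
grasp_force: 0.0
```

```bash
python3 - <<'E'
from h import *
im,D=ctrl.get_image("wrist"); W=cloud("wrist",D); ok=D>0; s=ctrl.get_state(); print(s["time"],s["position"],s["orientation"])
car=ok&(abs(W[...,0]-.51)<.14)&(abs(W[...,1]+.24)<.2)
for n,a,b in [("grip",.195,.225),("plates",.098,.112),("beam",.145,.167)]:
    P=W[car&(W[...,2]>a)&(W[...,2]<b)]
    if len(P)>5: c,z,t=cv2.minAreaRect(P[:,:2].astype(np.float32)*1000); print(n,len(P),P.mean(0).round(4),np.round(c,1),np.round(z,1),round(t,1))
E
```

```text
2.75 [ 0.50978275 -0.23881752  0.30061451] [ 1.79981118e+02 -4.57683172e-02 -1.79905326e+02]
grip 2402 [ 0.5073 -0.2366  0.208 ] [ 509.1 -236.6] [43.6 30. ] 0.4
plates 4478 [ 0.5041 -0.2019  0.1058] [ 509.6 -236.4] [119.7 256.8] 0.4
beam 2890 [ 0.4948 -0.2366  0.1626] [ 509.8 -235.6] [151.6  25.8] 0.4
```

step_arm:
  motion:
    - {"x": 0,"y": 0.002,"z": 0.04,"spin": -0.005}
    - {"x": 0,"y": 0.002,"z": 0.08,"spin": -0.005}
    - {"x": 0,"y": 0.002,"z": 0.11,"spin": -0.005}
    - {"x": 0,"y": 0.002,"z": 0.125,"spin": -0.005}
    - {"x": 0,"y": 0.002,"z": 0.13,"spin": -0.005}
    - {"x": 0,"y": 0.002,"z": 0.13,"spin": -0.005}

```text
time: 3.35
position: [0.5099, -0.2337, 0.1719]
orientation: [-180.0, 0.0, -179.4]
wrist_force: [-0.1, -0.9, 0.4]
grip_width: 0.0851
grasp_force: 0.0
```

step_arm:
  motion:
    - {"x": 0,"y": 0,"z": 0,"spin": 0}
    - {"x": 0,"y": 0,"z": 0,"spin": 0}
    - {"x": 0,"y": 0,"z": 0,"spin": 0}
    - {"x": 0,"y": 0,"z": 0,"spin": 0}
    - {"x": 0,"y": 0,"z": 0,"spin": 0}
    - {"x": 0,"y": 0,"z": 0,"spin": 0}
  fingers: 0.02
  force: 100

```text
time: 3.95
position: [0.5104, -0.2356, 0.1728]
orientation: [-179.8, 0.2, -179.4]
wrist_force: [0.5, -5.8, 3.2]
grip_width: 0.0287
grasp_force: 99.0
```

step_arm:
  motion:
    - {"x": 0,"y": 0,"z": -0.005,"spin": 0}
    - {"x": 0,"y": 0,"z": -0.015,"spin": 0}
    - {"x": 0,"y": 0,"z": -0.03,"spin": 0}
    - {"x": 0,"y": 0,"z": -0.045,"spin": 0}
    - {"x": 0,"y": 0,"z": -0.06,"spin": 0}
    - {"x": 0,"y": 0,"z": -0.075,"spin": 0}
    - {"x": 0,"y": 0,"z": -0.09,"spin": 0}
    - {"x": 0,"y": 0,"z": -0.1,"spin": 0}
    - {"x": 0,"y": 0,"z": -0.1,"spin": 0}

```text
time: 4.85
position: [0.5104, -0.2346, 0.2737]
orientation: [-179.9, 0.2, -179.4]
wrist_force: [-0.3, -0.1, -7.2]
grip_width: 0.0291
grasp_force: 99.5
```

```bash
cat > w.py <<'E'
from h import *
from scipy.optimize import least_squares
def plates(W,ok,s):
    """end-plate top heights/positions -> tilt q, carrier middle"""
    z0=s["position"][2]-.171; P=W[ok&(abs(W[...,0]-s["position"][0])<.07)&(abs(abs(W[...,1]-s["position"][1])-.124)<.012)&(W[...,2]>z0+.085)&(W[...,2]<z0+.13)]
    r=[]
    for sg in (1,-1):
        Q=P[(P[:,1]-s["position"][1])*sg>0]
        Q=Q[Q[:,2]>np.percentile(Q[:,2],90)-.006] if len(Q)>30 else Q
        r.append((len(Q),np.median(Q,0) if len(Q)>30 else np.full(3,np.nan)))
    return r
def look(cams=("top",),n=None,verbose=True):
    out=[]
    for c in cams:
        s=ctrl.get_state(); im,D=ctrl.get_image(c); W=cloud(c,D); ok=D>0
        if n: save(f"{n}_{c}.png",im)
        x,y,z=s["position"]; z0=z-.171
        pl=plates(W,ok,s)
        # white disc: bright, low saturation, near the axis
        hsv=cv2.cvtColor(im,cv2.COLOR_RGB2HSV)
        m=ok&(abs(W[...,0]-x)<.028)&(abs(W[...,1]-y)<.118)&(W[...,2]>z0+.085)&(W[...,2]<z0+.145)&(hsv[...,2]>110)&(hsv[...,1]<60)
        P=W[m]; yw=zw=np.nan
        if len(P)>30:
            r=least_squares(lambda p:np.hypot(P[:,1]-p[0],P[:,2]-p[1])-.045,[P[:,1].mean(),P[:,2].max()-.045],loss="soft_l1",f_scale=.002); yw,zw=r.x
        a,b=pl[0][1],pl[1][1]; mid=(a[1]+b[1])/2
        print(c,"t",round(s["time"],2),"tcp",s["position"].round(4),"n",len(P),"wheel y,z",round(yw,4),round(zw,4),"rel tcp",round(yw-y,4),round(zw-z0,4),"plates",pl[0][0],a.round(3),pl[1][0],b.round(3),"tilt",round((a[2]-b[2])/.248,4),"rel mid",round(yw-mid,4))
E
python3 -c "
from w import *
look(('top','scene'),'lift')"
```

```text
top t 4.85 tcp [ 0.5104 -0.2346  0.2737] n 1161 wheel y,z -0.1598 0.1853 rel tcp 0.0748 0.0826 plates 308 [ 0.508 -0.112  0.206] 0 [nan nan nan] tilt nan rel mid nan
scene t 4.9 tcp [ 0.5098 -0.2342  0.2721] n 927 wheel y,z -0.1597 0.1833 rel tcp 0.0744 0.0822 plates 233 [ 0.515 -0.112  0.204] 197 [ 0.516 -0.357  0.205] tilt -0.0027 rel mid 0.0747
```

```bash
cat > sim.py <<'E'
import numpy as np
def sim(rows,y=.0747,v=0,tau=.03,k=4.8,rr=.02,T=1.5,trace=False,comp=0):
    pos=np.r_[0,rows]; dt=.001; V=0; Vf=0; out=[]
    for i in range(int(T/dt)):
        j=int(i*dt/.1+1e-9)
        Vc=(pos[j+1]-pos[j])/.1 if j<len(rows) else 0
        V1=V+(Vc-V)*dt/tau; Vf1=Vf+(V1-Vf)*dt/tau; a=(Vf1-Vf)/dt; V,Vf=V1,Vf1
        f=k*(y/.8-a/9.81*(1-comp))
        if abs(v)<1e-3 and abs(f)<k*rr: v=0
        else: v+=(f-np.sign(v if abs(v)>1e-3 else f)*k*rr)*dt
        y+=v*dt
        if y>.0747: y=.0747; v=min(v,0)
        if trace and i%100==99: out.append((round((i+1)*dt,2),round(y*1e3,1),round(v,3)))
        if y<-.071: return "RUN",i*dt,out
    return round(y*1e3,1),round(v,3),out
if __name__=="__main__":
    best=[]
    for n in range(3,6):
     for end in ([.025],[.03,.01],[.035,.02,.01],[.025,.012],[.04,.02],[.03,.02,.01]):
      for st in ([.03],[.04],[.05]):
        rows=np.cumsum(st+[.05]*n+end)
        print(st,n,end,round(rows[-1],3),[sim(rows,tau=t,rr=r,T=.1*len(rows)+.3)[:2] for t,r in((.01,.02),(.04,.02),(.02,.015),(.02,.025))])
E
python3 sim.py
```

```text
[0.03] 3 [0.025] 0.205 [(74.7, 0), (74.7, 0), (74.7, 0), (74.7, 0)]
[0.04] 3 [0.025] 0.215 [(np.float64(72.4), np.float64(0.209)), (74.7, 0), (74.7, 0), (74.7, 0)]
[0.05] 3 [0.025] 0.225 [(np.float64(57.7), np.float64(0.176)), (74.7, 0), (np.float64(61.9), np.float64(0.195)), (74.7, 0)]
[0.03] 3 [0.03, 0.01] 0.22 [(74.7, 0), (74.7, 0), (74.7, 0), (74.7, 0)]
[0.04] 3 [0.03, 0.01] 0.23 [(74.7, 0), (74.7, 0), (74.7, 0), (74.7, 0)]
[0.05] 3 [0.03, 0.01] 0.24 [(np.float64(68.4), np.float64(0.195)), (74.7, 0), (74.7, 0), (74.7, 0)]
[0.03] 3 [0.035, 0.02, 0.01] 0.245 [(74.7, 0), (74.7, 0), (74.7, 0), (74.7, 0)]
[0.04] 3 [0.035, 0.02, 0.01] 0.255 [(74.7, 0), (74.7, 0), (74.7, 0), (74.7, 0)]
[0.05] 3 [0.035, 0.02, 0.01] 0.265 [(74.7, 0), (74.7, 0), (74.7, 0), (74.7, 0)]
[0.03] 3 [0.025, 0.012] 0.217 [(74.7, 0), (74.7, 0), (74.7, 0), (74.7, 0)]
[0.04] 3 [0.025, 0.012] 0.227 [(74.7, 0), (74.7, 0), (74.7, 0), (74.7, 0)]
[0.05] 3 [0.025, 0.012] 0.237 [(np.float64(68.8), np.float64(0.193)), (74.7, 0), (74.7, 0), (74.7, 0)]
[0.03] 3 [0.04, 0.02] 0.24 [(74.7, 0), (74.7, 0), (74.7, 0), (74.7, 0)]
[0.
[... 3261 characters left out ...]
9), np.float64(0.167)), (74.7, 0), (np.float64(57.4), np.float64(0.194)), (74.7, 0)]
[0.03] 5 [0.04, 0.02] 0.34 [(74.7, 0), (74.7, 0), (74.7, 0), (74.7, 0)]
[0.04] 5 [0.04, 0.02] 0.35 [(np.float64(71.2), np.float64(0.233)), (74.7, 0), (np.float64(74.4), np.float64(0.249)), (74.7, 0)]
[0.05] 5 [0.04, 0.02] 0.36 [(np.float64(41.6), np.float64(0.163)), (74.7, 0), (np.float64(46.4), np.float64(0.183)), (74.7, 0)]
[0.03] 5 [0.03, 0.02, 0.01] 0.34 [(74.7, 0), (74.7, 0), (74.7, 0), (74.7, 0)]
[0.04] 5 [0.03, 0.02, 0.01] 0.35 [(74.7, 0), (74.7, 0), (74.7, 0), (74.7, 0)]
[0.05] 5 [0.03, 0.02, 0.01] 0.36 [(np.float64(51.0), np.float64(0.162)), (74.7, 0), (np.float64(62.6), np.float64(0.2)), (74.7, 0)]
```

```bash
cat > opt.py <<'E'
from sim import *
P=[(.02,.02,4.8),(.04,.02,4.8),(.01,.02,4.8),(.02,.014,4.8),(.02,.026,4.8),(.02,.02,4.6),(.02,.02,5.0)]
res=[]
for Vb in (-.5,-.4,-.3,-.2):
 for A in (.2,.25,.3,.4):
  for Vm in (.3,.4,.5):
   for n in (0,1,2,3):
    for B in (.15,.2,.25,.3,.4):
     v=[-.15,-.3,-.45][:max(1,int(-Vb/.15))]+[Vb]
     x=Vb
     while x+A<Vm: x+=A; v.append(x)
     v+=[Vm]*(n+1); x=Vm
     while x-B>0.01: x-=B; v.append(x)
     v=np.round(v,2); rows=np.cumsum(v)*.1
     T=.1*len(rows)+.15
     y0,v0,_=sim(rows,T=T)
     if y0=="RUN" : continue
     e0=y0+1e3*v0/2.45
     if abs(e0-5)>15: continue
     e=[]
     for t,r,k in P:
       y1,v1,_=sim(rows,tau=t,rr=r,k=k,T=T)
       e.append(-200 if y1=="RUN" else y1+1e3*v1/2.45)   # unstable-mode coordinate, mm
     res.append((max(abs(np.array(e)-4)),Vb,A,Vm,n,B,list(map(float,v)),round(rows[-1],3),np.round(e,0).tolist(),y0,v0))
res.sort(key=lambda r:r[0])
for r in res[:8]: print(r)
E
python3 opt.py
```

```text
(np.float64(16.779591836734692), -0.4, 0.4, 0.4, 0, 0.4, [-0.15, -0.3, -0.4, 0.0, 0.4], np.float64(-0.045), [-2.0, 20.0, -13.0, -9.0, 5.0, 2.0, -7.0], np.float64(29.4), np.float64(-0.049))
(np.float64(23.814285714285717), -0.4, 0.4, 0.3, 0, 0.3, [-0.15, -0.3, -0.4, 0.0, 0.3], np.float64(-0.055), [6.0, 28.0, -5.0, -1.0, 12.0, 9.0, 1.0], np.float64(34.6), np.float64(-0.043))
(np.float64(23.814285714285717), -0.4, 0.4, 0.3, 0, 0.4, [-0.15, -0.3, -0.4, 0.0, 0.3], np.float64(-0.055), [6.0, 28.0, -5.0, -1.0, 12.0, 9.0, 1.0], np.float64(34.6), np.float64(-0.043))
(np.float64(24.008163265306123), -0.3, 0.3, 0.4, 2, 0.4, [-0.15, -0.3, -0.3, 0.0, 0.3, 0.4, 0.4, 0.4], np.float64(0.075), [-6.0, 28.0, -20.0, -18.0, 8.0, 2.0, -14.0], np.float64(-0.9), np.float64(0.031))
(np.float64(24.261224489795914), -0.3, 0.4, 0.5, 0, 0.15, [-0.15, -0.3, -0.3, 0.1, 0.5, 0.35, 0.2, 0.05], np.float64(0.045), [-3.0, 28.0, -19.0, -17.0, 4.0, 1.0, -8.0], np.float64(5.4), np.float64(0.012))
(np.float64(24.359183673469385), -0.4, 0.4, 0.4, 0, 0.3, [-0.15, -0.3, -0.4, 0.0, 0.4, 0.1], np.float64(-0.035), [-5.0, 28.0, -20.0, -15.0, 4.0, 0.0, -11.0], np.float64(21.1), np.float64(-0.023))
(np.float64(24.751020408163264), -0.3, 0.3, 0.5, 1, 0.4, [-0.15, -0.3, -0.3, 0.0, 0.3, 0.5, 0.5, 0.1], np.float64(0.065), [-8.0, 29.0, -19.0, -17.0, 5.0, 0.0, -13.0], np.float64(1.4), np.float64(0.023))
(np.float64(24.820408163265306), -0.3, 0.4, 0.4, 1, 0.2, [-0.15, -0.3, -0.3, 0.1, 0.4, 0.4, 0.2], np.float64(0.035), [3.0, 29.0, -8.0, -6.0, 11.0, 8.0, -1.0], np.float64(9.9), np.float64(0.015))
```

step_arm:
  motion:
    - {"x": 0,"y": -0.03,"z": 0,"spin": 0}

```text
time: 5.05
position: [0.5096, -0.261, 0.2698]
orientation: [179.8, -0.1, -179.2]
wrist_force: [0.5, -0.3, -8.8]
grip_width: 0.0288
grasp_force: 100.5
```

```bash
python3 -c "
from w import *
s=ctrl.get_state();print(s['time'],s['position'],s['qd'].round(1))
for i in range(2):
  ctrl.get_image('scene'); s=ctrl.get_state();print(s['time'],s['position'],s['qd'].round(1))
look(('scene',))"
```

```text
5.05 [ 0.50958035 -0.2610317   0.26977159] [-26.7  20.4 -20.8  -3.1  -2.2 -25.5]
5.1 [ 0.50921244 -0.26776827  0.26997104] [ 0.6 -0.9  0.6 -0.   0.7  4.2]
5.15 [ 0.50924922 -0.26620238  0.26996898] [ 1.5 -0.9  1.3  3.2  2.2  1.1]
scene t 5.15 tcp [ 0.5092 -0.2662  0.27  ] n 974 wheel y,z -0.2038 0.1822 rel tcp 0.0624 0.0833 plates 175 [ 0.513 -0.142  0.202] 199 [ 0.514 -0.389  0.203] tilt -0.0018 rel mid 0.0618
```

```bash
sed -i 's/^P=.*/P=[(.008,.02,4.8),(.012,.02,4.8),(.005,.02,4.8),(.008,.014,4.8),(.008,.026,4.8),(.008,.02,4.6),(.008,.02,5.0)]/; s/sim(rows,T=T)/sim(rows,tau=.008,T=T)/' opt.py
python3 -c "
from sim import *
for tau in (.004,.008,.015):
  for k in (4.6,4.8,5): print(tau,k,sim([-.03],tau=tau,k=k,T=.2)[:2])"
python3 opt.py
python3 -c "from w import *
look(('scene',))"
```

```text
0.004 4.6 (np.float64(64.0), np.float64(-0.092))
0.004 4.8 (np.float64(63.5), np.float64(-0.096))
0.004 5 (np.float64(63.1), np.float64(-0.1))
0.008 4.6 (np.float64(65.2), np.float64(-0.091))
0.008 4.8 (np.float64(64.7), np.float64(-0.095))
0.008 5 (np.float64(64.3), np.float64(-0.099))
0.015 4.6 (np.float64(67.2), np.float64(-0.088))
0.015 4.8 (np.float64(66.9), np.float64(-0.092))
0.015 5 (np.float64(66.6), np.float64(-0.096))
(np.float64(7.800000000000001), -0.3, 0.4, 0.4, 0, 0.15, [-0.15, -0.3, -0.3, 0.1, 0.4, 0.25, 0.1], np.float64(0.01), [8.0, 11.0, 6.0, -2.0, 12.0, 12.0, 4.0], np.float64(8.2), 0)
(np.float64(9.1), -0.3, 0.4, 0.5, 0, 0.3, [-0.15, -0.3, -0.3, 0.1, 0.5, 0.2], np.float64(0.005), [5.0, 10.0, 2.0, -4.0, 13.0, 11.0, -0.0], np.float64(9.9), np.float64(-0.011))
(np.float64(9.63265306122449), -0.3, 0.3, 0.5, 0, 0.4, [-0.15, -0.3, -0.3, 0.0, 0.3, 0.5, 0.1], np.float64(0.015), [8.0, 12.0, 6.0, 2.0, 14.0, 12.0, 5.0], np.float64(8.2), 0)
(np.float64(9.889795918367346), -0.3, 0.3, 0.5, 0, 0.3, [-0.15, -0.3, -0.3, 0.0, 0.3, 0.5, 0.2], np.float64(0.025), [3.0, 6.0, 1.0, -6.0, 
[... 244 characters left out ...]
), -0.4, 0.2, 0.4, 0, 0.2, [-0.15, -0.3, -0.4, -0.2, 0.0, 0.2, 0.4, 0.2], np.float64(-0.025), [6.0, 11.0, 4.0, -7.0, 16.0, 10.0, 2.0], np.float64(6.2), 0)
(np.float64(11.938775510204081), -0.3, 0.3, 0.4, 0, 0.15, [-0.15, -0.3, -0.3, 0.0, 0.3, 0.4, 0.25, 0.1], np.float64(0.03), [2.0, 10.0, -0.0, -5.0, 16.0, 10.0, -2.0], np.float64(2.4), 0)
(np.float64(12.165306122448978), -0.3, 0.3, 0.4, 0, 0.2, [-0.15, -0.3, -0.3, 0.0, 0.3, 0.4, 0.2], np.float64(0.015), [9.0, 14.0, 7.0, 4.0, 16.0, 14.0, 5.0], np.float64(8.7), 0)
scene t 5.2 tcp [ 0.5093 -0.2648  0.2699] n 977 wheel y,z -0.2082 0.1825 rel tcp 0.0566 0.0837 plates 176 [ 0.513 -0.14   0.202] 197 [ 0.514 -0.387  0.202] tilt -0.001 rel mid 0.0556
```

step_arm:
  motion:
    - {"x": 0,"y": 0,"z": 0,"spin": 0}
    - {"x": 0,"y": 0,"z": 0,"spin": 0}
    - {"x": 0,"y": 0,"z": 0,"spin": 0}
    - {"x": 0,"y": 0,"z": 0,"spin": 0}
    - {"x": 0,"y": 0,"z": 0,"spin": 0}
    - {"x": 0,"y": 0,"z": 0,"spin": 0}
    - {"x": 0,"y": 0,"z": 0,"spin": 0}
    - {"x": 0,"y": 0,"z": 0,"spin": 0}
    - {"x": 0,"y": 0,"z": 0,"spin": 0}
    - {"x": 0,"y": 0,"z": 0,"spin": 0}

```text
time: 6.25
position: [0.5098, -0.264, 0.2712]
orientation: [-180.0, 0.0, -179.4]
wrist_force: [-0.0, -0.4, -7.4]
grip_width: 0.0289
grasp_force: 102.3
```

```bash
python3 -c "from w import *
look(('scene','scene'))"
```

```text
scene t 6.25 tcp [ 0.5098 -0.264   0.2712] n 918 wheel y,z -0.1893 0.1824 rel tcp 0.0747 0.0822 plates 238 [ 0.515 -0.141  0.204] 192 [ 0.516 -0.387  0.204] tilt -0.0 rel mid 0.0746
scene t 6.3 tcp [ 0.5098 -0.264   0.2712] n 924 wheel y,z -0.1895 0.1823 rel tcp 0.0745 0.0821 plates 229 [ 0.513 -0.141  0.203] 194 [ 0.515 -0.386  0.204] tilt -0.0016 rel mid 0.0744
```

step_arm:
  motion:
    - {"x": 0,"y": -0.015,"z": 0,"spin": 0}
    - {"x": 0,"y": -0.045,"z": 0,"spin": 0}
    - {"x": 0,"y": -0.075,"z": 0,"spin": 0}
    - {"x": 0,"y": -0.065,"z": 0,"spin": 0}
    - {"x": 0,"y": -0.025,"z": 0,"spin": 0}
    - {"x": 0,"y": 0,"z": 0,"spin": 0}
    - {"x": 0,"y": 0.01,"z": 0,"spin": 0}

```text
time: 7.05
position: [0.5096, -0.2523, 0.271]
orientation: [179.9, -0.0, -179.3]
wrist_force: [0.2, 0.5, -7.5]
grip_width: 0.0285
grasp_force: 103.0
```

```bash
python3 -c "from w import *
look(('scene','scene'))"
```

```text
scene t 7.05 tcp [ 0.5096 -0.2523  0.271 ] n 694 wheel y,z -0.2472 0.186 rel tcp 0.0051 0.086 plates 177 [ 0.516 -0.128  0.204] 195 [ 0.517 -0.375  0.203] tilt 0.0002 rel mid 0.0042
scene t 7.1 tcp [ 0.5098 -0.2517  0.2711] n 686 wheel y,z -0.2475 0.1863 rel tcp 0.0042 0.0862 plates 178 [ 0.512 -0.127  0.204] 198 [ 0.515 -0.375  0.203] tilt 0.0009 rel mid 0.0032
```

step_arm:
  motion:
    - {"x": 0,"y": 0,"z": 0,"spin": 0}
    - {"x": 0,"y": 0,"z": 0,"spin": 0}
    - {"x": 0,"y": 0,"z": 0,"spin": 0}

```text
time: 7.45
position: [0.5097, -0.2549, 0.2712]
orientation: [-180.0, 0.0, -179.5]
wrist_force: [0.6, 0.3, -7.8]
grip_width: 0.0287
grasp_force: 103.0
```

```bash
python3 -c "from w import *
look(('scene','top'))"
```

```text
scene t 7.45 tcp [ 0.5097 -0.2549  0.2712] n 688 wheel y,z -0.2506 0.1864 rel tcp 0.0043 0.0861 plates 173 [ 0.515 -0.131  0.204] 202 [ 0.52  -0.378  0.204] tilt -0.0003 rel mid 0.0035
top t 7.5 tcp [ 0.5097 -0.2548  0.2711] n 444 wheel y,z -0.249 0.1865 rel tcp 0.0058 0.0863 plates 246 [ 0.505 -0.13   0.203] 2 [nan nan nan] tilt nan rel mid nan
```

step_arm:
  motion:
    - {"x": 0,"y": 0,"z": 0,"spin": 0}
    - {"x": 0,"y": 0,"z": 0,"spin": 0}
    - {"x": 0,"y": 0,"z": 0,"spin": 0}
    - {"x": 0,"y": 0,"z": 0,"spin": 0}
    - {"x": 0,"y": 0,"z": 0,"spin": 0}
    - {"x": 0,"y": 0,"z": 0,"spin": 0}
    - {"x": 0,"y": 0,"z": 0,"spin": 0}
    - {"x": 0,"y": 0,"z": 0,"spin": 0}
    - {"x": 0,"y": 0,"z": 0,"spin": 0}
    - {"x": 0,"y": 0,"z": 0,"spin": 0}

```text
time: 8.55
position: [0.5097, -0.254, 0.2712]
orientation: [-180.0, 0.0, -179.4]
wrist_force: [0.0, 0.0, -7.3]
grip_width: 0.0285
grasp_force: 103.0
```

step_arm:
  motion:
    - {"x": 0,"y": 0,"z": 0,"spin": 0}
    - {"x": 0,"y": 0,"z": 0,"spin": 0}
    - {"x": 0,"y": 0,"z": 0,"spin": 0}
    - {"x": 0,"y": 0,"z": 0,"spin": 0}
    - {"x": 0,"y": 0,"z": 0,"spin": 0}
    - {"x": 0,"y": 0,"z": 0,"spin": 0}
    - {"x": 0,"y": 0,"z": 0,"spin": 0}
    - {"x": 0,"y": 0,"z": 0,"spin": 0}
    - {"x": 0,"y": 0,"z": 0,"spin": 0}
    - {"x": 0,"y": 0,"z": 0,"spin": 0}

```text
time: 9.55
position: [0.5097, -0.2539, 0.2712]
orientation: [-180.0, -0.0, -179.4]
wrist_force: [-0.2, -0.4, -7.5]
grip_width: 0.0285
grasp_force: 103.0
```

step_arm:
  motion:
    - {"x": 0,"y": 0,"z": 0,"spin": 0}
    - {"x": 0,"y": 0,"z": 0,"spin": 0}
    - {"x": 0,"y": 0,"z": 0,"spin": 0}
    - {"x": 0,"y": 0,"z": 0,"spin": 0}
    - {"x": 0,"y": 0,"z": 0,"spin": 0}
    - {"x": 0,"y": 0,"z": 0,"spin": 0}
    - {"x": 0,"y": 0,"z": 0,"spin": 0}
    - {"x": 0,"y": 0,"z": 0,"spin": 0}
    - {"x": 0,"y": 0,"z": 0,"spin": 0}
    - {"x": 0,"y": 0,"z": 0,"spin": 0}

```text
time: 10.55
position: [0.5097, -0.254, 0.2712]
orientation: [-180.0, 0.0, -179.4]
wrist_force: [-1.1, 0.2, -7.9]
grip_width: 0.0291
grasp_force: 103.1
```

step_arm:
  motion:
    - {"x": 0,"y": 0,"z": 0,"spin": 0}
    - {"x": 0,"y": 0,"z": 0,"spin": 0}
    - {"x": 0,"y": 0,"z": 0,"spin": 0}
    - {"x": 0,"y": 0,"z": 0,"spin": 0}
    - {"x": 0,"y": 0,"z": 0,"spin": 0}
    - {"x": 0,"y": 0,"z": 0,"spin": 0}
    - {"x": 0,"y": 0,"z": 0,"spin": 0}
    - {"x": 0,"y": 0,"z": 0,"spin": 0}

```text
time: 11.35
position: [0.5097, -0.254, 0.2712]
orientation: [-180.0, -0.0, -179.4]
wrist_force: [-0.3, 0.2, -9.3]
grip_width: 0.0286
grasp_force: 103.0
```

```bash
python3 -c "from w import *
look(('scene',))"
```

```text
scene t 11.35 tcp [ 0.5097 -0.254   0.2712] n 707 wheel y,z -0.2475 0.1863 rel tcp 0.0064 0.0861 plates 175 [ 0.515 -0.13   0.204] 202 [ 0.519 -0.377  0.203] tilt 0.0006 rel mid 0.0056
```

step_arm:
  motion:
    - {"x": 0,"y": 0.002,"z": 0,"spin": 0.007}
    - {"x": 0,"y": 0.006,"z": 0,"spin": 0.02}
    - {"x": 0,"y": 0.012,"z": 0,"spin": 0.034}
    - {"x": 0,"y": 0.02,"z": 0,"spin": 0.048}
    - {"x": 0,"y": 0.03,"z": 0,"spin": 0.062}
    - {"x": 0,"y": 0.04,"z": 0,"spin": 0.077}
    - {"x": 0,"y": 0.05,"z": 0,"spin": 0.092}
    - {"x": 0,"y": 0.06,"z": 0,"spin": 0.107}
    - {"x": 0,"y": 0.07,"z": 0,"spin": 0.122}
    - {"x": 0,"y": 0.08,"z": 0,"spin": 0.136}

```text
time: 12.4
position: [0.5089, -0.1727, 0.2713]
orientation: [180.0, 0.0, 172.8]
wrist_force: [0.9, -0.3, -7.4]
grip_width: 0.0288
grasp_force: 103.1
```

step_arm:
  motion:
    - {"x": 0,"y": 0.01,"z": 0,"spin": 0}
    - {"x": 0,"y": 0.02,"z": 0,"spin": 0}
    - {"x": 0,"y": 0.03,"z": 0,"spin": 0}
    - {"x": 0,"y": 0.04,"z": 0,"spin": 0}
    - {"x": 0,"y": 0.05,"z": 0,"spin": 0}
    - {"x": 0,"y": 0.06,"z": 0,"spin": 0}
    - {"x": 0,"y": 0.07,"z": 0,"spin": 0}
    - {"x": 0,"y": 0.08,"z": 0,"spin": 0}
    - {"x": 0,"y": 0.09,"z": 0,"spin": 0}
    - {"x": 0,"y": 0.1,"z": 0,"spin": 0}

```text
time: 13.4
position: [0.5216, -0.0739, 0.2712]
orientation: [180.0, 0.0, 172.8]
wrist_force: [0.7, -0.1, -7.6]
grip_width: 0.0288
grasp_force: 103.1
```

```bash
python3 -c "from w import *
look(('scene',))"
```

```text
scene t 13.4 tcp [ 0.5216 -0.0739  0.2712] n 537 wheel y,z -0.0647 0.1866 rel tcp 0.0092 0.0863 plates 167 [0.538 0.049 0.204] 181 [ 0.512 -0.197  0.204] tilt 0.0002 rel mid 0.0095
```

```bash
cat > plan.py <<'E'
from sim import *
def run(vels,y=.0095,v=0,V0=.1,pause=.05,rr=.02,k=4.8,tau=.008,ext=.5):
    dt=.001; V=Vf=V0; tr=[]
    for i in range(int((pause+.1*len(vels)+ext)/dt)):
        t=i*dt-pause; j=int(t/.1+1e-9)
        Vc=0 if t<0 or j>=len(vels) else vels[j]
        V1=V+(Vc-V)*dt/tau; F1=Vf+(V1-Vf)*dt/tau; a=(F1-Vf)/dt; V,Vf=V1,F1
        f=k*(y/.8-a/9.81)
        if abs(v)<1e-3 and abs(f)<k*rr: v=0
        else: v+=(f-np.sign(v if abs(v)>1e-3 else f)*k*rr)*dt
        y+=v*dt
        if i%100==99: tr.append(round(float(y)*1e3,1))
    return round(float(y)*1e3,1),round(float(v),3),tr
if __name__=="__main__":
    for vels in ([.2,.2,.15,.12,.1,.08,.06,.04,.02],[.25,.2,.17,.15,.12,.1,.08,.05,.02],[.25,.25,.2,.16,.12,.1,.08,.05,.02],[.3,.27,.24,.2,.16,.12,.08,.05,.02],[.2,.22,.24,.22,.19,.16,.12,.08,.04]):
        print(vels,sum(vels)*.1,[run(vels,rr=r,k=k,y=y)[:2] for r,k,y in((.02,4.8,.0095),(.015,4.8,.0095),(.025,4.8,.0095),(.02,5,.0095),(.02,4.8,.0075),(.02,4.8,.0115),(.015,4.8,.0115))])
    print(run([.25,.2,.17,.15,.12,.1,.08,.05,.02]))
E
python3 plan.py
```

```text
[0.2, 0.2, 0.15, 0.12, 0.1, 0.08, 0.06, 0.04, 0.02] 0.097 [(52.9, 0.104), (76.9, 0.172), (29.6, 0.037), (55.1, 0.111), (34.0, 0.058), (79.2, 0.168), (100.3, 0.229)]
[0.25, 0.2, 0.17, 0.15, 0.12, 0.1, 0.08, 0.05, 0.02] 0.11400000000000002 [(36.3, 0.066), (47.2, 0.102), (15.4, 0.006), (36.2, 0.067), (14.6, 0.013), (56.3, 0.114), (78.7, 0.178)]
[0.25, 0.25, 0.2, 0.16, 0.12, 0.1, 0.08, 0.05, 0.02] 0.123 [(18.3, 0.023), (33.2, 0.068), (6.5, 0.0), (16.7, 0.019), (3.1, 0.0), (36.6, 0.067), (50.6, 0.11)]
[0.3, 0.27, 0.24, 0.2, 0.16, 0.12, 0.08, 0.05, 0.02] 0.144 [(-2.6, 0.0), (-6.6, 0.0), (-3.3, 0.0), (-4.3, 0.0), (-11.0, 0.0), (8.3, 0.002), (15.0, 0.027)]
[0.2, 0.22, 0.24, 0.22, 0.19, 0.16, 0.12, 0.08, 0.04] 0.147 [(36.8, 0.074), (40.5, 0.093), (30.6, 0.05), (36.8, 0.076), (20.1, 0.035), (56.2, 0.121), (60.8, 0.141)]
(36.3, 0.066, [9.3, 4.0, 2.0, 2.1, 2.7, 3.9, 5.3, 7.2, 10.1, 13.9, 18.3, 22.7, 27.6, 33.1])
```

step_arm:
  motion:
    - {"x": 0,"y": 0.03,"z": 0,"spin": 0}
    - {"x": 0,"y": 0.057,"z": 0,"spin": 0}
    - {"x": 0,"y": 0.081,"z": 0,"spin": 0}
    - {"x": 0,"y": 0.101,"z": 0,"spin": 0}
    - {"x": 0,"y": 0.117,"z": 0,"spin": 0}
    - {"x": 0,"y": 0.129,"z": 0,"spin": 0}
    - {"x": 0,"y": 0.137,"z": 0,"spin": 0}
    - {"x": 0,"y": 0.142,"z": 0,"spin": 0}
    - {"x": 0,"y": 0.144,"z": 0,"spin": 0}

```text
time: 14.35
position: [0.5396, 0.0682, 0.2712]
orientation: [-180.0, -0.0, 172.8]
wrist_force: [0.7, -0.4, -7.6]
grip_width: 0.0286
grasp_force: 103.0
```

```bash
python3 -c "from w import *
look(('scene',)*2)"
```

```text
scene t 14.35 tcp [0.5396 0.0682 0.2712] n 619 wheel y,z 0.0659 0.1864 rel tcp -0.0023 0.0863 plates 162 [0.557 0.19  0.204] 175 [ 0.531 -0.056  0.204] tilt 0.0002 rel mid -0.0016
scene t 14.4 tcp [0.5396 0.0682 0.2712] n 620 wheel y,z 0.0671 0.1865 rel tcp -0.0012 0.0863 plates 161 [0.556 0.191 0.204] 176 [ 0.528 -0.055  0.204] tilt 0.0001 rel mid -0.0005
```

step_arm:
  motion:
    - {"x": 0,"y": 0.001,"z": 0,"spin": 0}
    - {"x": 0,"y": 0.003,"z": 0,"spin": 0}
    - {"x": 0,"y": 0.006,"z": 0,"spin": 0}
    - {"x": 0,"y": 0.01,"z": 0,"spin": 0}
    - {"x": 0,"y": 0.015,"z": 0,"spin": 0}
    - {"x": 0,"y": 0.021,"z": 0,"spin": 0}
    - {"x": 0,"y": 0.028,"z": 0,"spin": 0}
    - {"x": 0,"y": 0.036,"z": 0,"spin": 0}
    - {"x": 0,"y": 0.045,"z": 0,"spin": 0}
    - {"x": 0,"y": 0.055,"z": 0,"spin": 0}

```text
time: 15.45
position: [0.5465, 0.1236, 0.2712]
orientation: [180.0, -0.0, 172.8]
wrist_force: [0.5, -0.6, -7.6]
grip_width: 0.0289
grasp_force: 103.0
```

step_arm:
  motion:
    - {"x": 0,"y": 0.009,"z": 0,"spin": 0}
    - {"x": 0,"y": 0.017,"z": 0,"spin": 0}
    - {"x": 0,"y": 0.024,"z": 0,"spin": 0}
    - {"x": 0,"y": 0.03,"z": 0,"spin": 0}
    - {"x": 0,"y": 0.035,"z": 0,"spin": 0}
    - {"x": 0,"y": 0.039,"z": 0,"spin": 0}
    - {"x": 0,"y": 0.042,"z": 0,"spin": 0}
    - {"x": 0,"y": 0.044,"z": 0,"spin": 0}
    - {"x": 0,"y": 0.045,"z": 0,"spin": 0}

```text
time: 16.35
position: [0.5521, 0.1674, 0.2712]
orientation: [-180.0, -0.0, 172.8]
wrist_force: [-0.8, 0.2, -6.9]
grip_width: 0.0287
grasp_force: 103.0
```

```bash
python3 -c "from w import *
look(('scene',)*2)"
```

```text
scene t 16.35 tcp [0.5521 0.1674 0.2712] n 571 wheel y,z 0.1863 0.1868 rel tcp 0.019 0.0866 plates 180 [0.569 0.289 0.204] 174 [0.544 0.044 0.204] tilt -0.0005 rel mid 0.0198
scene t 16.4 tcp [0.5521 0.1674 0.2712] n 559 wheel y,z 0.1884 0.1869 rel tcp 0.021 0.0866 plates 179 [0.568 0.289 0.204] 177 [0.543 0.044 0.204] tilt -0.0005 rel mid 0.0219
```

```bash
cat > fix.py <<'E'
from plan import *; import itertools,sys
y,v=float(sys.argv[1]),float(sys.argv[2]); sg=1 if y>0 or v>0 else -1
if len(sys.argv)>3: sg=float(sys.argv[3])
res=[]
for a,b,c,d in itertools.product((.05,.1,.15,.2,.25,.3,.35,.4,.45,.5),(0,.1,.2,.3,.4),(0,.1,.2),(0,.05,.1)):
    if not a>=b>=c>=d: continue
    vel=[sg*q for q in (a,b,c,d) if q>0]
    e=[]
    for r,dy,dv in((.015,0,0),(.005,0,0),(.02,0,0),(.015,.001,.01),(.015,-.001,-.01)):
        Y,Vv,_=run(vel,y=y+dy,v=v+dv,V0=0,pause=0,rr=r,ext=.1); e.append(Y+1e3*Vv/2.45)
    res.append((max(map(abs,e)),[round(q*100,1) for q in vel],np.round(e,0).tolist(),Y,Vv))
res.sort(key=lambda q:q[0])
for q in res[:6]: print(q)
E
python3 fix.py .024 .045
```

```text
(33.93061224489796, [50.0, 40.0, 10.0, 10.0], [17.0, 15.0, 18.0, 34.0, 9.0], -6.3, 0.037)
(34.087755102040816, [50.0, 40.0, 20.0, 10.0], [18.0, 9.0, 21.0, 34.0, 4.0], -10.5, 0.035)
(34.344897959183676, [50.0, 40.0, 20.0], [21.0, 13.0, 26.0, 34.0, 8.0], -10.0, 0.045)
(34.57959183673469, [50.0, 40.0, 10.0], [21.0, 18.0, 23.0, 35.0, 9.0], -6.3, 0.037)
(34.628571428571426, [50.0, 40.0], [24.0, 20.0, 26.0, 35.0, 14.0], -5.8, 0.048)
(37.3469387755102, [50.0, 40.0, 10.0, 5.0], [21.0, 18.0, 22.0, 37.0, 4.0], -5.8, 0.025)
```

step_arm:
  motion:
    - {"x": 0,"y": 0.05,"z": 0,"spin": 0}
    - {"x": 0,"y": 0.1,"z": 0,"spin": 0}
    - {"x": 0,"y": 0.12,"z": 0,"spin": 0}
    - {"x": 0,"y": 0.13,"z": 0,"spin": 0}

```text
time: 16.85
position: [0.5682, 0.298, 0.2709]
orientation: [-180.0, -0.0, 172.9]
wrist_force: [-0.3, -0.5, -6.9]
grip_width: 0.0288
grasp_force: 103.9
```

```bash
python3 -c "from w import *
look(('scene',)*2)"; sed -i 's/(0,.1,.2,.3,.4),(0,.1,.2)/(0,.1,.2,.3,.4,.5),(0,.1,.2,.3)/' fix.py
```

```text
scene t 16.85 tcp [0.5682 0.298  0.2709] n 726 wheel y,z 0.285 0.1867 rel tcp -0.013 0.0868 plates 189 [0.586 0.419 0.204] 169 [0.561 0.174 0.205] tilt -0.0021 rel mid -0.0115
scene t 16.9 tcp [0.5683 0.2983 0.2709] n 726 wheel y,z 0.288 0.1864 rel tcp -0.0102 0.0865 plates 206 [0.579 0.42  0.204] 170 [0.56  0.174 0.204] tilt -0.0013 rel mid -0.0089
```

```bash
python3 -c "from w import *
look(('scene',)*3)"
```

```text
scene t 16.95 tcp [0.5683 0.2967 0.2709] n 721 wheel y,z 0.2897 0.1863 rel tcp -0.0069 0.0864 plates 210 [0.581 0.419 0.204] 170 [0.559 0.172 0.204] tilt -0.002 rel mid -0.006
scene t 17.0 tcp [0.5683 0.2956 0.2709] n 716 wheel y,z 0.2918 0.1865 rel tcp -0.0039 0.0865 plates 205 [0.586 0.417 0.204] 169 [0.56  0.171 0.205] tilt -0.0046 rel mid -0.0022
scene t 17.05 tcp [0.5684 0.2951 0.271 ] n 700 wheel y,z 0.2935 0.1867 rel tcp -0.0016 0.0866 plates 210 [0.586 0.417 0.204] 170 [0.56  0.171 0.205] tilt -0.0024 rel mid -0.0003
```

```bash
cat > mpc.py <<'E'
"""history based estimate (y0,v0) + least-squares plan; hist: list of ('look',y) (0.05s each) / ('rows',[mm per row])"""
import numpy as np, json, sys
from scipy.optimize import least_squares
K,RR,TAU,DT=4.8,.007,.006,.0025
def roll(y,v,V,ev,rr=RR):
    ms=[]; Vf=V
    for kind,val in ev:
        seg=[(0,.05)] if kind=="look" else [(u/100.,.1) for u in val]
        if kind=="look": ms.append(y-val)
        for Vc,T in seg:
            for _ in range(int(round(T/DT))):
                V1=V+(Vc-V)*DT/TAU; F=Vf+(V1-Vf)*DT/TAU; a=(F-Vf)/DT; V,Vf=V1,F
                f=K*(y/.8-a/9.81); v+=(f-np.tanh(v/.004)*K*rr)*DT; y+=v*DT
    return y,v,V,ms
def est(ev,V0=0):
    g=lambda p:np.array(roll(p[0],p[1],V0,ev)[3])/.001
    r=least_squares(g,[ev[0][1] if ev[0][0]=="look" else 0,0],x_scale=[.01,.05],diff_step=1e-3)
    y,v,V,ms=roll(r.x[0],r.x[1],V0,ev); return y,v,np.round(np.array(ms)*1e3,1)
def plan(y,v,dX,n=10,w=.15,umax=50,wX=.3):
    """n rows (mm) bringing e->0,y,v->0 and the carrier by dX (m); soft"""
    def g(u):
        Y,V,_,_=roll(y,v,0,[("rows",u),("look",0)])
        return np.r_[(Y*1e3+V*1e3/2.45)/2,V*1e3/2.45/3,Y*1e3/3,wX*(sum(u)-dX*1e3)/2,w*np.diff(np.r_[0,u,0])/4]
    r=least_squares(g,np.full(n,dX*1e3/n),bounds=(-umax,umax),diff_step=1e-2,x_scale=5)
    return r.x
def show(ev,dX,n=10,**k):
    y,v,ms=est(ev); print("now y %.1f mm v %.3f e %.1f"%(y*1e3,v,y*1e3+v*1e3/2.45),"res",ms)
    u=plan(y,v,dX,n,**k); print("rows",u.round(0),"cum",np.cumsum(u.round(0)),"-> y %.1f v %.3f"%tuple(np.array(roll(y,v,0,[("rows",u.round(0))])[:2])*[1e3,1]))
E
python3 - <<'E'
from mpc import *
L=lambda *a:[("look",q/1e3) for q in a]
ev=L(19.8,21.9)+[("rows",[50,50,20,10])]+L(-11.8,-9.1,-6,-2.6,-.5)
show(ev,.001); show(ev,.001,7)
for rr in (.003,.007,.012,.02):
    import mpc; mpc.RR=rr; roll.__defaults__=(rr,); print(rr,est(ev))
E
```

```text
now y 1.4 mm v 0.045 e 19.8 res [-0.3  0.1  0.7  0.6  0.2 -0.7 -0.4]
rows [ 48.   6.   4.   1.  -3. -13. -19. -16.  -2.   2.] cum [48. 54. 58. 59. 56. 43. 24.  8.  6.  8.] -> y 1.9 v -0.022
now y 1.4 mm v 0.045 e 19.8 res [-0.3  0.1  0.7  0.6  0.2 -0.7 -0.4]
rows [ 50.   6.   3.  -2. -14. -19. -11.] cum [50. 56. 59. 57. 43. 24. 13.] -> y 4.9 v 0.042
0.003 (np.float64(0.0016900650982292183), np.float64(0.048929548848297866), array([-0.3,  0.1,  0.7,  0.5,  0.1, -0.7, -0.3]))
0.007 (np.float64(0.0013983230198579481), np.float64(0.04510993654602752), array([-0.3,  0.1,  0.7,  0.6,  0.2, -0.7, -0.4]))
0.012 (np.float64(0.0010268991839754032), np.float64(0.040281214821601116), array([-0.3,  0. ,  0.8,  0.7,  0.3, -0.7, -0.6]))
0.02 (np.float64(0.0004177156828406506), np.float64(0.03245338251609086), array([-0.3, -0. ,  0.9,  0.9,  0.4, -0.7, -0.8]))
```

step_arm:
  motion:
    - {"x": 0,"y": 0.048,"z": 0.005,"spin": 0}
    - {"x": 0,"y": 0.054,"z": 0.015,"spin": 0}
    - {"x": 0,"y": 0.058,"z": 0.025,"spin": 0}
    - {"x": 0,"y": 0.059,"z": 0.03,"spin": 0}

```text
time: 17.5
position: [0.5753, 0.3537, 0.2394]
orientation: [-179.9, -0.1, 172.7]
wrist_force: [0.2, -0.8, -7.7]
grip_width: 0.029
grasp_force: 104.5
```

```bash
cat > go.py <<'E'
import io,contextlib,json,sys
from w import *
from mpc import *
import w
def measure(n=2):
    ys=[]
    for _ in range(n):
        b=io.StringIO()
        with contextlib.redirect_stdout(b): w.look(('scene',))
        s=b.getvalue(); a=float(s.split("rel tcp")[1].split()[0])+.0007; m=float(s.split("rel mid")[1])
        ys.append((.5*(a+m) if m==m and abs(a-m)<.004 else a)/.992); 
        print(s.split("n ")[0].strip(),"rel",a,m,"wheel world y",s.split("wheel y,z")[1].split()[0])
    return ys
def cycle(rows,dXfun,n=2,plans=(10,7),keep=12):
    ev=json.load(open("hist.json"))+[["rows",rows]]
    ev+=[["look",y] for y in measure(n)]
    json.dump(ev,open("hist.json","w"))
    # use events since a look cluster ~2 row-blocks back
    idx=[i for i,e in enumerate(ev) if e[0]=="rows"]; st=idx[-2]+1 if len(idx)>1 else 0
    ev=[tuple(e) for e in ev[st:]]
    s=ctrl.get_state()["position"]; dX=dXfun(s); print("dX",round(dX,4),"tx err",round(-.9921*(.5665-s[0])+.1253*(.297-s[1]),4))
    for p in plans: show(ev,dX,p)
TGT=lambda s:.1253*(.5665-s[0])+.9921*(.297-s[1])
E
python3 - <<'E'
import json
L=lambda *a:[["look",q/1e3] for q in a]
json.dump(L(19.8,21.9)+[["rows",[50,50,20,10]]]+L(-11.8,-9.1,-6,-2.6,-.5),open("hist.json","w"))
from go import *
cycle([48,6,4,1],TGT)
E
```

```text
scene t 17.5 tcp [0.5753 0.3537 0.2394] rel -0.019700000000000002 -0.0186 wheel world y 0.3334
scene t 17.55 tcp [0.5751 0.3536 0.2387] rel -0.0199 -0.0189 wheel world y 0.3329
dX -0.0571 tx err 0.0016
now y -19.4 mm v -0.008 e -22.5 res [ 0.8  0.7 -0.  -1.2 -1.3  0.2  0.4]
rows [-30.  -4. -26. -22.  -3.   1.   7.   9.   7.  -0.] cum [-30. -34. -60. -82. -85. -84. -77. -68. -61. -61.] -> y -0.4 v 0.006
now y -19.4 mm v -0.008 e -22.5 res [ 0.8  0.7 -0.  -1.2 -1.3  0.2  0.4]
rows [-26. -29. -18.  -3.   4.   7.   6.] cum [-26. -55. -73. -76. -72. -65. -59.] -> y -0.6 v -0.028
```

step_arm:
  motion:
    - {"x": 0,"y": -0.026,"z": 0.007,"spin": 0}
    - {"x": 0,"y": -0.055,"z": 0.015,"spin": 0}
    - {"x": 0,"y": -0.073,"z": 0.023,"spin": 0}
    - {"x": 0,"y": -0.076,"z": 0.027,"spin": 0}

```text
time: 18.0
position: [0.5661, 0.2766, 0.214]
orientation: [-179.9, -0.0, 172.6]
wrist_force: [-0.6, -0.0, -7.5]
grip_width: 0.0286
grasp_force: 104.5
```

```bash
python3 - <<'E'
from go import *
cycle([-26,-29,-18,-3],TGT)
E
```

```text
scene t 18.0 tcp [0.5661 0.2766 0.214 ] rel 0.0066 0.0071 wheel world y 0.2825
scene t 18.05 tcp [0.566  0.2773 0.2135] rel 0.0055 0.0061 wheel world y 0.2821
dX 0.0185 tx err 0.002
now y 5.0 mm v -0.016 e -1.7 res [-0.  0. -0.  0.]
rows [-1. -0.  1.  3.  5.  6.  5.  2. -0. -1.] cum [-1. -1.  0.  3.  8. 14. 19. 21. 21. 20.] -> y -2.0 v 0.005
now y 5.0 mm v -0.016 e -1.7 res [-0.  0. -0.  0.]
rows [-1.  0.  1.  4.  6.  4. -0.] cum [-1. -1.  0.  4. 10. 14. 14.] -> y -1.7 v 0.006
```

step_arm:
  motion:
    - {"x": 0,"y": -0.001,"z": 0.003,"spin": 0}
    - {"x": 0,"y": -0.001,"z": 0.006,"spin": 0}
    - {"x": 0.001,"y": 0,"z": 0.009,"spin": 0}
    - {"x": 0.002,"y": 0.004,"z": 0.011,"spin": 0}
    - {"x": 0.002,"y": 0.01,"z": 0.012,"spin": 0}

```text
time: 18.6
position: [0.5652, 0.2902, 0.2018]
orientation: [-180.0, -0.0, 172.8]
wrist_force: [0.0, 0.0, -7.1]
grip_width: 0.0284
grasp_force: 104.5
```

```bash
python3 - <<'E'
from go import *
cycle([-1,0,1,4,6],TGT)
E
```

```text
scene t 18.6 tcp [0.5652 0.2902 0.2018] rel 0.0031 0.0035 wheel world y 0.2925
scene t 18.65 tcp [0.5653 0.2912 0.2018] rel 0.0043 0.0049 wheel world y 0.2948
dX 0.0064 tx err -0.0003
now y 5.2 mm v 0.018 e 12.4 res [-0.3  0.3  0.3 -0.3]
rows [3. 3. 4. 4. 4. 4. 5. 5. 5. 6.] cum [ 3.  6. 10. 14. 18. 22. 27. 32. 37. 43.] -> y 9.6 v 0.006
now y 5.2 mm v 0.018 e 12.4 res [-0.3  0.3  0.3 -0.3]
rows [3. 3. 3. 4. 4. 4. 4.] cum [ 3.  6.  9. 13. 17. 21. 25.] -> y 8.4 v 0.008
```

step_arm:
  motion:
    - {"x": 0,"y": 0.003,"z": 0.009,"spin": 0}
    - {"x": 0,"y": 0.004,"z": 0.015,"spin": 0}
    - {"x": 0,"y": 0.004,"z": 0.018,"spin": 0}
    - {"x": 0,"y": 0.004,"z": 0.02,"spin": 0}
    - {"x": 0,"y": 0.004,"z": 0.022,"spin": 0}
    - {"x": 0,"y": 0.004,"z": 0.024,"spin": 0}
    - {"x": 0,"y": 0.004,"z": 0.025,"spin": 0}

```text
time: 19.4
position: [0.5666, 0.2937, 0.178]
orientation: [180.0, 0.1, 172.8]
wrist_force: [0.4, -0.1, -4.9]
grip_width: 0.0287
grasp_force: 105.0
```

```bash
python3 - <<'E'
from go import *
cycle([3,1,0,0,0,0,0],TGT,plans=())
w.look(('top',),'low')
print(ctrl.get_state()["wrist_force"])
E
```

```text
scene t 19.4 tcp [0.5666 0.2937 0.178 ] rel 0.0039000000000000003 0.0042 wheel world y 0.2969
scene t 19.45 tcp [0.5664 0.2936 0.1777] rel 0.0038 0.0042 wheel world y 0.2967
dX 0.0034 tx err 0.0003
top t 19.5 tcp [0.5663 0.2936 0.1777] n 282 wheel y,z 0.2977 0.0945 rel tcp 0.0041 0.0878 plates 28 [nan nan nan] 182 [0.552 0.171 0.111] tilt nan rel mid nan
[-0.56019727  0.16896707 -3.9113748 ]
```

step_arm:
  motion:
    - {"x": 0,"y": 0,"z": 0.001,"spin": 0}
    - {"x": 0,"y": 0,"z": 0.002,"spin": 0}
    - {"x": 0,"y": 0,"z": 0.003,"spin": 0}
    - {"x": 0,"y": 0,"z": 0.004,"spin": 0}
    - {"x": 0,"y": 0,"z": 0.005,"spin": 0}
    - {"x": 0,"y": 0,"z": 0.0055,"spin": 0}

```text
time: 20.15
position: [0.5663, 0.2935, 0.1724]
orientation: [180.0, 0.0, 172.8]
wrist_force: [-2.9, -1.3, 0.6]
grip_width: 0.029
grasp_force: 105.7
```

step_arm:
  motion:
    - {"x": 0,"y": 0,"z": 0,"spin": 0}
    - {"x": 0,"y": 0,"z": 0,"spin": 0}
    - {"x": 0,"y": 0,"z": 0,"spin": 0}
    - {"x": 0,"y": 0,"z": 0,"spin": 0}
    - {"x": 0,"y": 0,"z": 0,"spin": 0}
  fingers: 0.07

```text
time: 20.65
position: [0.5661, 0.2936, 0.1719]
orientation: [180.0, 0.0, 172.8]
wrist_force: [0.1, 0.2, -0.2]
grip_width: 0.07
grasp_force: 0.0
```

step_arm:
  motion:
    - {"x": 0,"y": 0,"z": -0.005,"spin": 0}
    - {"x": 0,"y": 0,"z": -0.02,"spin": 0}
    - {"x": 0,"y": 0,"z": -0.05,"spin": 0}
    - {"x": 0,"y": 0,"z": -0.09,"spin": 0}
    - {"x": 0,"y": 0,"z": -0.12,"spin": 0}
    - {"x": 0,"y": 0,"z": -0.13,"spin": 0}
    - {"x": 0,"y": 0,"z": -0.13,"spin": 0}

```text
time: 21.35
position: [0.5668, 0.2939, 0.3044]
orientation: [179.9, 0.2, 172.8]
wrist_force: [0.7, 0.7, 0.6]
grip_width: 0.07
grasp_force: 0.0
```

```bash
python3 - <<'E'
from w import *
s=ctrl.get_state(); print(s["time"],s["position"])
im,D=ctrl.get_image("scene"); save("end.png",im); W=cloud("scene",D); ok=D>0
hsv=cv2.cvtColor(im,cv2.COLOR_RGB2HSV)
n=ok&(abs(W[...,0]-.566)<.04)&(abs(W[...,1]-.297)<.1)
P=W[n&(W[...,2]>.085)&(W[...,2]<.147)&(hsv[...,2]>110)&(hsv[...,1]<60)]
r=least_squares(lambda p:np.hypot(P[:,1]-p[0],P[:,2]-p[1])-.045,[.297,.096],loss="soft_l1",f_scale=.002); print("wheel y,z",r.x)
for sg in(1,-1):
    Q=W[ok&(abs(W[...,0]-.566)<.1)&(abs((W[...,1]-.295)*sg-.122)<.02)&(W[...,2]>.08)&(W[...,2]<.13)]; print(len(Q),np.median(Q[Q[:,2]>np.percentile(Q[:,2],80)],0) if len(Q) else 0)
G=W[n&(W[...,2]>.198)&(W[...,2]<.22)]; print("grip top",np.median(G,0))
E
```

```text
21.35 [0.56681554 0.29387461 0.30437185]
wheel y,z [0.2964171  0.09480622]
324 [0.58132576 0.4146154  0.1071944 ]
183 [0.55012549 0.17011816 0.10708842]
grip top [0.57147154 0.29140093 0.20828041]
```

View pics/end.png

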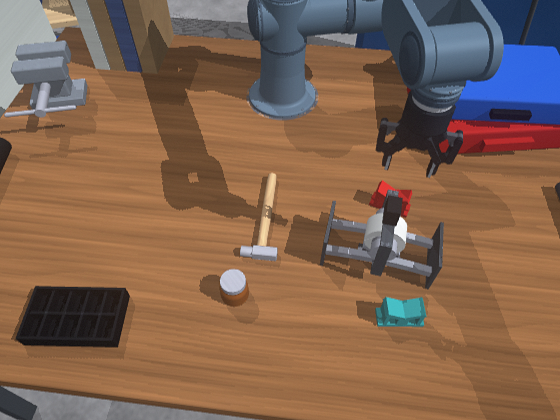

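The picture shows the carrier standing astride the saddle at about (385,245), with the wheel centred under the arch. The gripper is clear above it, and the jar (234,287) and hammer (262,220) have not moved.

```bash
python3 -c "
from rig import ctrl
print(ctrl.hand_in())"
```

```text
the job is handed in; nothing more can be done
None
```

The job is handed in. The wheel was held under the arch in the air for over 6 s and now sits in the saddle's V, with the carrier standing flat and released. The moves allow no tilt, so I rolled the wheel to the middle by accelerating the carrier instead. After the hold it drifted twice to about 20 mm off the middle during transport and was brought back. No verdict came back from the hand-in.

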